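Close the lid vents of a takeaway order

TASK

Close the lid vents of this takeaway order: with a fingertip, gently press the white vent plug in the lid all the way down, first on the round tub, then on the square box, and last on the long box. Only press: do not lift, tip or push the boxes from their places, and leave the jar, the shaker and the cup as they stand.

Things in the scene. Friction and masses are not known exactly. Their poses are not given: they have to be found in the camera images.
- round_tub: Filled round black meal tub with a flat smoky-clear lid, loose, about 0.4 kg, 110 mm across, lid top 75 mm above its underside. Origin: centre of the underside; z up. Its vent plug stands 25 mm from the centre along its own +x.
- square_box: Filled square black meal box with a flat smoky-clear lid, loose, about 0.45 kg, 130 x 130 mm, lid top 55 mm above its underside. Origin: centre of the underside; z up. Its vent plug stands near one corner, at own x +35, y +35 mm.
- long_box: Filled long rectangular black meal box with a flat smoky-clear lid, loose, about 0.55 kg, 120 mm along its own x, 190 mm along its own y, lid top 50 mm above its underside. Origin: centre of the underside; z up. Its vent plug stands near one short side, at own y +60 mm, x 0.
- round_tub_vent_top (a point): Centre of the top face of the vent plug in the lid of the round tub: a white round flat-topped plug 24 mm across, on a 16 mm stem. The point moves down with the plug; open, it lies 16 mm above the lid top, pressed home 8 mm above it. The top is a soft silicone cap that gives under the finger by 0.4 mm per newton, 6 mm at most, and springs back. A thin smoky collar 38 mm across, 2.5 mm high, surrounds it.
- round_tub_vent (a joint): How far the vent plug of the round tub has been pressed down  into the lid (m; the give of its soft cap not counted): 0 open, 0.008 home against its stop (starts between 0 and 0.001). About 3 N moves it (4 N at 15 mm/s); it stays where it is left, with no spring back.
- square_box_vent_top (a point): Centre of the top face of the vent plug in the lid of the square box: a white round flat-topped plug 24 mm across, on a 16 mm stem. The point moves down with the plug; open, it lies 16 mm above the lid top, pressed home 8 mm above it. The top is a soft silicone cap that gives under the finger by 0.4 mm per newton, 6 mm at most, and springs back. A thin smoky collar 38 mm across, 2.5 mm high, surrounds it.
- square_box_vent (a joint): How far the vent plug of the square box has been pressed down  into the lid (m; the give of its soft cap not counted): 0 open, 0.008 home against its stop (starts between 0 and 0.001). About 3 N moves it (4 N at 15 mm/s); it stays where it is left, with no spring back.
- long_box_vent_top (a point): Centre of the top face of the vent plug in the lid of the long box: a white round flat-topped plug 24 mm across, on a 16 mm stem. The point moves down with the plug; open, it lies 16 mm above the lid top, pressed home 8 mm above it. The top is a soft silicone cap that gives under the finger by 0.4 mm per newton, 6 mm at most, and springs back. A thin smoky collar 38 mm across, 2.5 mm high, surrounds it.
- long_box_vent (a joint): How far the vent plug of the long box has been pressed down  into the lid (m; the give of its soft cap not counted): 0 open, 0.008 home against its stop (starts between 0 and 0.001). About 3 N moves it (4 N at 15 mm/s); it stays where it is left, with no spring back.
- sauce_jar: Bystander: loose amber jar with a steel cap, 60 mm across, 90 mm high. Origin: centre of the underside.
- pepper_shaker: Bystander: loose steel pepper shaker, 44 mm across, 76 mm high. Origin: centre of the underside.
- sauce_cup: Bystander: loose white open cup, 50 mm across, 32 mm high. Origin: centre of the underside.
Things that resemble listed ones, but are neither listed nor needed, are in the scene too. Leave any pink or turquoise look-alike of the round_tub alone.

How it is judged:
On the way, in this order (a step that is already met when the one before it is completed fails the run):
1. the vent plug of the round tub is pressed down (over 5.5 mm of its 8 mm) (value of joint round_tub_vent above 0.0055 m), for 0.1 s.
2. the vent plug of the square box is pressed down (over 5.5 mm of its 8 mm) (value of joint square_box_vent above 0.0055 m), for 0.1 s.
3. the vent plug of the long box is pressed down (over 5.5 mm of its 8 mm) (value of joint long_box_vent above 0.0055 m), for 0.1 s.
At the end, for the whole second after the job is handed in: All three vent plugs are down by more than 5.5 of their 8 mm, pressed in the order round tub, square box, long box; the boxes stand upright and still within 25 mm of where they started, and the jar, shaker and cup within 20 mm (value of joint each of round_tub_vent, square_box_vent, long_box_vent above 0.0055 m and distance of each of round_tub, square_box, long_box from where it was at the start of the episode below 0.025 m and angle between each of round_tub, square_box, long_box's own z axis and vertical below 0.1 rad and linear speed of each of round_tub, square_box, long_box below 0.01 m/s and distance of each of sauce_jar, pepper_shaker, sauce_cup from where it was at the start of the episode below 0.02 m); the robot touches nothing.
It fails at once if a box or its plug is pressed with more than 20 N (contact force between any of round_tub, square_box, long_box and the fingers above 20 N or contact force between any of round_tub, square_box, long_box and the arm above 20 N).
It fails at once if a box is lifted (over 12 mm), tipped (over 0.15 rad) or shoved more than 25 mm (height (world z) of any of round_tub, square_box, long_box above 0.012 m or angle between any of round_tub, square_box, long_box's own z axis and vertical above 0.15 rad or distance of any of round_tub, square_box, long_box from where it was at the start of the episode above 0.025 m).
It fails at once if a vent is pressed before its turn ((value of joint square_box_vent above 0.004 m and value of joint round_tub_vent below 0.004 m) or (value of joint long_box_vent above 0.004 m and value of joint round_tub_vent below 0.004 m) or (value of joint long_box_vent above 0.004 m and value of joint square_box_vent below 0.004 m)).
It fails at once if the jar, shaker or cup is moved by more than 20 mm (distance of any of sauce_jar, pepper_shaker, sauce_cup from where it was at the start of the episode above 0.02 m).
It also fails if it takes over 54 s, if anything falls off the work surface, if the arm or the gripper's body presses on something with over 40 N, if the wrist force passes 120 N, or if a joint passes its speed limit or range.

ROBOT

A 7-joint arm with a two-finger parallel gripper is mounted at the origin on the work surface. World frame = base frame: x ahead of the robot, y to its left, z up, the work surface at z = 0. Lengths are in m, angles in rad, forces in N, time in s.
With the tool pointing down it reaches from about 0.4 to 0.875 m from the base axis. Payload 4.4 kg.
Tool frame: the origin (TCP) lies at the very end of the fingers, on their centre line; the grasp point (between the pads) lies 19 mm behind it (robot.pinch_z is the distance from the TCP to the grasp point, in m); x points along the fingers, z is the direction in which the jaws open and shut, and the axes are right-handed (so a half turn about x gives the same grasp; the last joint's range is limited). The gripper opens to 85 mm and grips with 20 to 120 N. Pads are 22 mm wide; open, the fingers measure 114 mm over their backs; the gripper's body (76 mm by 85 mm) begins 54 mm behind the grasp point. The pads swing forward as they close: fully open they stand 13 mm farther back than shut.
Start: joints at [-1.342, 0.628, 0.038, 1.517, -0.027, 0.996, -0.02], TCP at [0.189, 0.622, 0.231] pointing down, gripper open.
Joint ranges: [-3.06, 3.06], [-0.37, 2.12], [-1.25, 1.32], [0.18, 2.47], [-1.1, 4.24], [0.23, 1.98], [-2.94, 2.94]. Speed limits (rad/s): [2.57, 2.57, 3.14, 3.14, 3.14, 3.14, 3.14].

INTERFACE

Orientations are given as a rotation vector (axis times angle).
In Python, from bench import robot, claw, cams, search_frame, regions_of, sensors gives the robot as it stands. Calls block until the motion is done:
- robot.goto(position, orientation): joint-space move of the TCP to a pose.
- robot.line_to(position, rot=None, v=0.15): straight line of the TCP; rot=None keeps the orientation; v is the mean speed in m/s.
- robot.goto_joints(angles): joint-space move.
- claw.set_gripper(opening, strength=None): opening from 0.0 (shut) to 1.0 (fully open); strength is the grip in N (None keeps the last); returns when the fingers have stopped.
- robot.pause(seconds).
- robot.solve_ik(position, orientation): joint angles nearest the present ones, or None.
- cams.read_camera(name): name is "scene" or "side" or "wrist"; returns a dict with "image" (400x640x3 uint8, red, green, blue), "depth" (400x640 float32, m along the optical axis (not along the pixel's ray), 0 where there is no reading), "fx", "fy", "cx", "cy" (pixels), "rvec" (rotation vector, rad) and "tvec" (3), from world to camera coordinates, as OpenCV has them. Camera axes: x right, y down, z forward; pixel columns grow to the right and rows downward; lengths in m; the calibration is good to about 2 mm. The wrist camera is an equidistant fisheye: a pixel r from the principal point sees the ray r / f radians off the axis. A picture is of the moment at which its call begins.
A pose or a line that the arm cannot do raises robot.PlanningError and nothing moves.
- robot.close_job(): hands the job in, once; it reports no verdict.
Trained networks look in a picture, given as the dict that the camera call returned (one of the last four; its "shot" number tells which), for a name from the list of things; names that differ only in an ending like _2 or _b are one class to them, and where a whole thing is asked for, a point or a joint stands for the part that bears it (a point fixed in the world has none). Each returns a list of dicts, best first, with "confidence" (0 to 1); they miss things now and then, are a little off and sometimes report something else, mostly with a low value. They report only what shows in the picture. A call takes as long as a camera call. They do not tell look-alikes from the thing itself.
- search_frame(picture, label): "box" ([left, top, right, bottom] in pixels, round what is visible of it).
- regions_of(picture, label): "mask" (400x640 bool, what is visible of it) and "box" ([left, top, right, bottom] in pixels, round what is visible of it).
Readings, each from a call of its own:
- sensors.get_clock(): time.
- sensors.get_qpos(): joint angles.
- sensors.get_joint_vel(): joint speeds.
- sensors.get_joint_efforts(): joint torques, N m.
- sensors.get_eef_pos(): TCP position.
- sensors.get_tool_rot(): TCP orientation.
- sensors.get_wrist_force(): force on the tool from outside, world axes, zero at the start.
- sensors.get_ft_torque(): the same for the moment, N m.
- sensors.get_opening(): opening from 0.0 (shut) to 1.0 (fully open).
Only numpy, scipy, OpenCV 4.12 (cv2) and the standard library are available. Lean on these libraries where they do the work, as an engineer would, in place of code of your own. Each camera call takes 0.05 s, during which the arm holds its last target. There are 200 camera calls.

## Working session

There is one attempt and no reset: what is moved stays moved. The work goes in short steps, each a Python script; the robot and the scene stay as the last script left them, time stands still between calls to the robot, and variables do not carry over. Pictures are saved under pics/ and viewed, about 8 in all and at most 12, crops included, and the job is handed in when it is done.

```bash
mkdir -p pics; ls
python3 - <<'E'
from bench import robot,claw,cams,search_frame,regions_of,sensors
import cv2,numpy as np,pickle
for n in ("scene","side"):
    p=cams.read_camera(n); pickle.dump(p,open(f"{n}0.pkl","wb"))
    cv2.imwrite(f"pics/{n}0.png",p["image"][:,:,::-1])
    for l in ("round_tub","square_box","long_box","round_tub_vent_top","square_box_vent_top","long_box_vent_top","sauce_jar","pepper_shaker","sauce_cup"):
        print(n,l,[(np.round(d["box"]).tolist(),round(d["confidence"],2)) for d in search_frame(p,l)])
print(sensors.get_clock(),sensors.get_eef_pos(),sensors.get_tool_rot(),sensors.get_wrist_force())
E
```

```text
pics
scene round_tub [([224.0, 146.0, 271.0, 196.0], 0.98), ([308.0, 265.0, 375.0, 341.0], 0.97), ([338.0, 154.0, 386.0, 202.0], 0.93), ([294.0, 201.0, 355.0, 267.0], 0.78), ([204.0, 216.0, 266.0, 283.0], 0.69), ([300.0, 188.0, 322.0, 206.0], 0.64)]
scene square_box [([150.0, 184.0, 228.0, 236.0], 0.96)]
scene long_box [([400.0, 186.0, 512.0, 264.0], 0.8)]
scene round_tub_vent_top [([373.0, 159.0, 378.0, 160.0], 0.61), ([327.0, 264.0, 338.0, 275.0], 0.5), ([222.0, 228.0, 233.0, 244.0], 0.4)]
scene square_box_vent_top [([427.0, 265.0, 471.0, 326.0], 0.65), ([198.0, 198.0, 210.0, 205.0], 0.57)]
scene long_box_vent_top [([424.0, 265.0, 470.0, 330.0], 0.7), ([429.0, 190.0, 438.0, 196.0], 0.53)]
scene sauce_jar [([427.0, 264.0, 471.0, 328.0], 0.75)]
scene pepper_shaker [([190.0, 280.0, 224.0, 333.0], 0.91)]
scene sauce_cup [([300.0, 188.0, 320.0, 205.0], 0.53)]
side round_tub [([382.0, 206.0, 443.0, 266.0], 0.94), ([262.0, 281.0, 331.0, 370.0], 0.79), ([356.0, 166.0, 399.0, 208.0], 0.68), ([304.0, 187.0, 360.0, 243.0], 0.64), ([181.0, 210.0, 242.0, 269.0], 0.64)]
side square_box [([353.0, 266.0, 475.0, 369.0], 0.63)]
side long_box [([202.0, 161.0, 265.0, 213.0], 0.74)]
side round_tub_vent_top [([305.0, 300.0, 322.0, 311.0], 0.68), ([420.0, 210.0, 429.0, 220.0], 0.66), ([376.0, 167.0, 386.0, 173.0], 0.52)]
side square_box_vent_top [([410.0, 268.0, 419.0, 275.0], 0.44)]
side long_box_vent_top []
side sauce_jar [([316.0, 142.0, 337.0, 180.0], 0.81)]
side pepper_shaker [([443.0, 200.0, 472.0, 242.0], 0.79), ([318.0, 143.0, 338.0, 180.0], 0.37)]
side sauce_cup [([266.0, 247.0, 298.0, 278.0], 0.68), ([324.0, 186.0, 336.0, 195.0], 0.23)]
1.0 [0.18881823 0.62195012 0.23130563] [-0.98931583  1.33444685  0.98934301] [-0.14769104 -0.6049324  -0.25351612]
```

View pics/scene0.png

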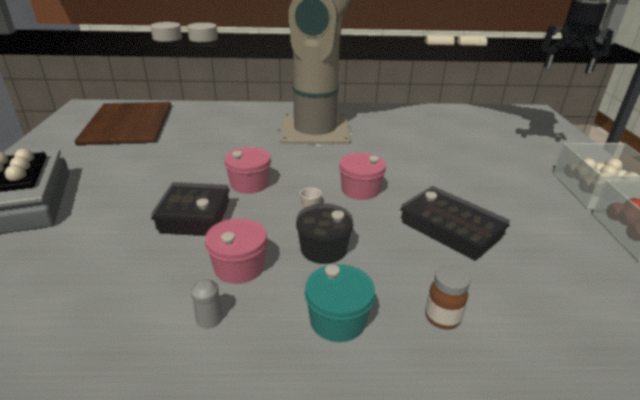

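View pics/side0.png

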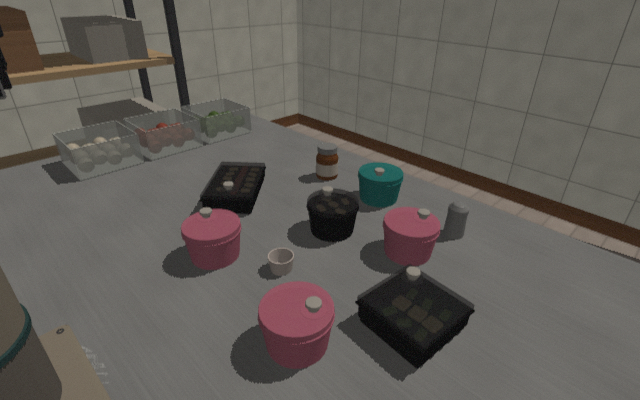

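The scene view shows the black round tub's vent at (338,216), the square box's at (203,204) and the long box's at (431,196). The side view has the same vents at (327,191), (413,272) and (228,186). The pink and turquoise tubs are decoys. Next I'll refine the white blobs and measure by both triangulation and depth.

```bash
cat > vis.py <<'E'
import cv2,numpy as np
def K(p): return np.array([[p["fx"],0,p["cx"]],[0,p["fy"],p["cy"]],[0,0,1.]])
def blob(p,uv,r=11):
    im=p["image"].astype(int); u0,v0=uv
    m=np.zeros(im.shape[:2],np.uint8); s=np.s_[v0-r:v0+r+1,u0-r:u0+r+1]
    m[s]=(im[s].min(2)>130)&(im[s].max(2)-im[s].min(2)<60)
    n,l,st,c=cv2.connectedComponentsWithStats(m)
    k=min(range(1,n),key=lambda i:np.hypot(*(c[i]-uv))-st[i,4]*.05)
    return l==k,c[k],st[k]
def world(p,mask):
    v,u=np.nonzero(mask&(p["depth"]>0)); d=p["depth"][v,u]
    X=np.c_[(u-p["cx"])/p["fx"]*d,(v-p["cy"])/p["fy"]*d,d]
    R=cv2.Rodrigues(np.array(p["rvec"],float))[0]
    return (X-np.ravel(p["tvec"]))@R
def P(p): return K(p)@np.c_[cv2.Rodrigues(np.array(p["rvec"],float))[0],np.ravel(p["tvec"])]
E
python3 - <<'E'
import pickle
from vis import *
s,d=[pickle.load(open(f"{n}0.pkl","rb")) for n in("scene","side")]
out=[]
for n,a,b in(("round",(338,216),(327,191)),("square",(203,204),(413,272)),("long",(431,196),(228,186))):
    A,B=blob(s,a),blob(d,b)
    X=cv2.triangulatePoints(P(s),P(d),A[1],B[1]);X=(X[:3]/X[3]).ravel()
    print(n,"blobs",A[1].round(1),A[2],B[1].round(1),B[2],"\n tri",X.round(4))
    for q,M in((s,A[0]),(d,B[0])):
        W=world(q,M); print("  depth",len(W),np.median(W,0).round(4),"topz",np.percentile(W[:,2],90).round(4), "reach",np.hypot(*X[:2]).round(3))
    for q,c in((s,A[1]),(d,B[1])): h=cv2.resize(q["image"][int(c[1])-20:int(c[1])+20,int(c[0])-20:int(c[0])+20],(260,260),interpolation=0)[:,:,::-1]; out.append(h)
cv2.imwrite("pics/blobs.png",np.vstack([np.hstack(out[::2]),np.hstack(out[1::2])]))
E
```

```text
Traceback (most recent call last):
  File "vis.py", line 8, in blob
    k=min(range(1,n),key=lambda i:np.hypot(*(c[i]-uv))-st[i,4]*.05)
ValueError: min() iterable argument is empty
```

Run:
```python
import pickle
from vis import *
s,d=[pickle.load(open(f"{n}0.pkl","rb")) for n in("scene","side")]
for q,c in((s,(338,216)),(s,(203,204)),(s,(431,196)),(d,(327,191)),(d,(413,272)),(d,(228,186))):
    u,v=c; print(c,q["image"][v,u]); print(q["image"][v-8:v+9,u-9:u+10,0])
a=[cv2.resize(q["image"][c[1]-20:c[1]+20,c[0]-20:c[0]+20],(260,260),interpolation=0)[:,:,::-1] for q,c in((s,(338,216)),(s,(203,204)),(s,(431,196)),(d,(327,191)),(d,(413,272)),(d,(228,186)))]
cv2.imwrite("pics/blobs.png",np.vstack([np.hstack(a[:3]),np.hstack(a[3:])]))
```

```text
(338, 216) [174 169 153]
[[ 62  65  68  67  68  76  78  80  80  83  81  85  88  89  99 107 120 122
  132]
 [ 54  56  57  60  64  70  78  84  89  88  86  86  86  86  84  92 101 114
  124]
 [ 52  52  56  67  81  98 111 113 117 117 117 110 105  93  83  80  86  99
  113]
 [ 56  56  67  88 116 138 147 149 152 151 147 145 135 116 100  81  82  87
   96]
 [ 62  70  86 123 148 164 166 166 168 166 164 164 157 142 117  90  75  77
   83]
 [ 65  76 106 144 163 171 174 170 173 171 171 171 168 161 138  97  76  72
   78]
 [ 70  79 113 148 169 175 173 173 174 172 174 175 174 164 142  96  63  70
   72]
 [ 67  79 110 142 165 173 175 177 174 176 178 173 170 158 132  90  61  57
   63]
 [ 66  75  94 124 155 166 172 174 177 174 170 169 160 143 115  75  57  51
   56]
 [ 62  63  82 106 134 149 162 164 166 164 162 154 139 118  94  68  53  53
   55]
 [ 58  59  66  85 109 131 140 147 152 148 141 130 115  99  78  62  55  53
   54]
 [ 57  56  57  64  88 108 120 124 126 124 121 110  93  79  62  56  53  54
   51]
 [ 54  56  57  63  79  94 101 108 110 111 105  96  80  68  57  56  50  53
   51]
 [ 58  55  56  62  70 
[... 6611 characters left out ...]
  80  85  88  89  79  84  83  52  42  46  47
   47]
 [ 50  49  40  38  48  62  76  75  78  76  76  78  72  46  46  43  41  44
   43]
 [ 54  49  47  47  38  46  58  73  79  80  77  72  65  48  40  47  44  45
   46]
 [ 57  46  44  44  43  41  51  62  74  68  69  60  60  47  45  38  39  43
   45]
 [ 49  46  37  42  43  43  45  46  54  46  51  48  43  42  43  42  39  42
   49]
 [ 39  45  39  38  38  40  29  28  42  42  38  41  49  43  42  48  47  49
   41]
 [ 34  32  33  29  32  30  33  26  38  32  38  43  48  42  52  48  43  39
   35]
 [ 30  36  30  31  29  29  37  29  34  35  34  40  45  47  47  47  44  35
   30]
 [ 32  27  29  32  33  29  34  36  32  32  35  33  41  41  42  42  37  35
   30]]
```

View pics/blobs.png

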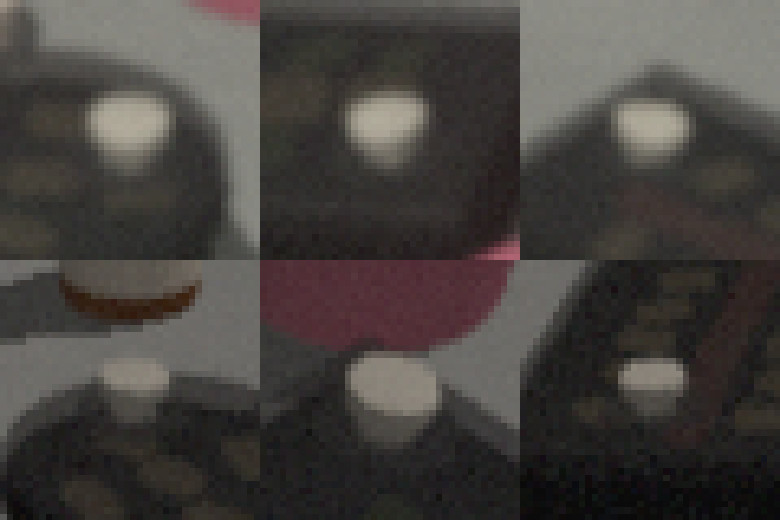

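The crops show the top faces as bright ellipses with the darker stems below them. Thresholding on the bright faces only.

```bash
sed -i 's/def blob(p,uv,r=11)/def blob(p,uv,r=9,t=120)/; s/m\[s\]=.*/m[s]=im[s][:,:,0]>t/' vis.py
python3 - <<'E'
import pickle
from vis import *
s,d=[pickle.load(open(f"{n}0.pkl","rb")) for n in("scene","side")]
for n,a,b,zt in(("round",(338,215),(328,187),.091),("square",(203,203),(413,271),.071),("long",(431,195),(228,183),.066)):
    A,B=blob(s,a,9,142),blob(d,b,9,122)
    X=cv2.triangulatePoints(P(s),P(d),A[1],B[1]);X=(X[:3]/X[3]).ravel()
    print(n,A[1].round(1),A[2],B[1].round(1),B[2],"\n tri",X.round(4),"expect z",zt,"reach",np.hypot(*X[:2]).round(3))
    for q,M,c in((s,A[0],A[1]),(d,B[0],B[1])):
        W=world(q,M); R=cv2.Rodrigues(np.array(q["rvec"],float))[0]; C=-R.T@np.ravel(q["tvec"])
        r=R.T@np.linalg.inv(K(q))@[*c,1]; Y=C+r*(zt-C[2])/r[2]
        print("  depth",len(W),np.median(W,0).round(4),"p90z",np.percentile(W[:,2],90).round(4),"ray@z",Y.round(4))
E
```

```text
round [337.2 214.2] [332 211  11   8  67] [327.4 188. ] [323 186  10   5  41] 
 tri [0.6004 0.0318 0.0886] expect z 0.091 reach 0.601
  depth 67 [0.603  0.0312 0.0903] p90z 0.0915 ray@z [0.6042 0.0312 0.091 ]
  depth 41 [0.6005 0.0321 0.0892] p90z 0.09 ray@z [0.5973 0.0291 0.091 ]
square [201.6 201.8] [197 199  11   7  57] [413.3 270.6] [407 267  13   9  89] 
 tri [ 0.5276 -0.235   0.0683] expect z 0.071 reach 0.578
  depth 57 [ 0.5306 -0.2341  0.0699] p90z 0.0711 ray@z [ 0.5319 -0.234   0.071 ]
  depth 89 [ 0.5264 -0.2351  0.0694] p90z 0.0703 ray@z [ 0.5246 -0.2364  0.071 ]
long [430.6 194.6] [426 192  10   6  49] [228.  183.3] [224 182   9   4  28] 
 tri [0.4861 0.2388 0.062 ] expect z 0.066 reach 0.542
  depth 49 [0.4907 0.2375 0.0642] p90z 0.0655 ray@z [0.4928 0.2365 0.066 ]
  depth 28 [0.484  0.2375 0.0634] p90z 0.0642 ray@z [0.4823 0.2322 0.066 ]
```

Triangulation, depth and known heights agree to about 4 mm, well inside the 12 mm plug radius. I'll shut the gripper and press the round tub with force feedback.

```bash
cat > press.py <<'E'
from bench import robot,claw,cams,sensors
import numpy as np,cv2
from scipy.spatial.transform import Rotation as Ro
R0=Ro.from_rotvec([-0.98931583,1.33444685,0.98934301]); AZ0=np.arctan2(.622,.189)
def hover(x,y,h):
    r=(Ro.from_euler("z",np.arctan2(y,x)-AZ0)*R0).as_rotvec()
    robot.goto([x,y,h],r); robot.pause(.3); return r
def fz(n=4): return np.mean([sensors.get_wrist_force() for _ in range(n)],0)
def press(x,y,ztop,fmax=8.5):
    """Step down from above an open plug (top at ztop) until the force shows it is home."""
    robot.line_to([x,y,ztop+.012],v=.08); robot.pause(.3); b=fz(); log=[]
    z=ztop+.005
    while z>ztop-.0125:
        robot.line_to([x,y,z],v=.012); f=fz()-b; p=sensors.get_eef_pos()
        log.append((round((p[2]-ztop)*1e3,1),*f.round(1)))
        if f[2]>fmax: break
        z-=.001
    robot.pause(.2); log.append(("hold",*(fz()-b).round(1)))
    robot.line_to([x,y,ztop+.06],v=.08)
    print(b.round(2)); print(*log,sep="\n"); print("t",sensors.get_clock())
E
python3 - <<'E'
from press import *
claw.set_gripper(0.0)
hover(.601,.0315,.17)
print(sensors.get_eef_pos(),sensors.get_clock(),sensors.get_opening(), fz(), Ro.from_rotvec(sensors.get_tool_rot()).as_matrix().round(3)[:,0])
for n in("scene","wrist"):
    cv2.imwrite(f"pics/h_{n}.png",cams.read_camera(n)["image"][:,:,::-1])
E
```

```text
[0.60102479 0.03187308 0.17003467] 4.625 -0.002654288044411908 [-0.53120568 -1.29367518 -0.29692657] [ 0.  0. -1.]
```

View pics/h_wrist.png

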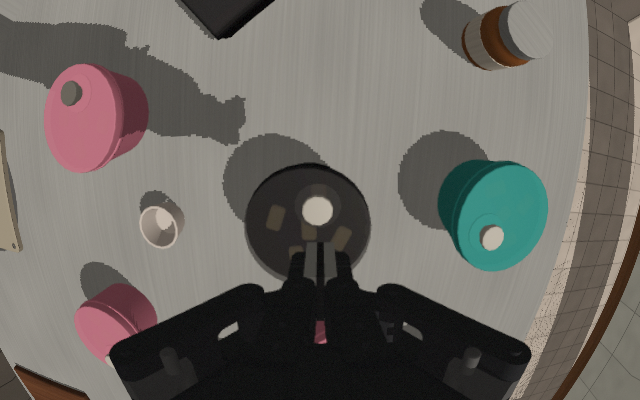

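The wrist view shows the black tub under the shut fingertips (tips near (320,245)), with the plug at (317,211). That fits a fingertip 80 mm above the plug, seen obliquely. Pressing.

Run:
```python
from press import *
press(.601,.0315,.091)
p=cams.read_camera("side"); cv2.imwrite("pics/r_side.png",cv2.resize(p["image"][150:330,240:480],(800,600))[:,:,::-1])
```

```text
[ 0.68 -0.    0.4 ]
(np.float64(5.0), np.float64(-1.0), np.float64(0.6), np.float64(-0.4))
(np.float64(4.0), np.float64(-0.8), np.float64(-0.2), np.float64(-0.4))
(np.float64(2.9), np.float64(-0.4), np.float64(0.3), np.float64(0.8))
(np.float64(1.9), np.float64(-1.3), np.float64(0.4), np.float64(-0.1))
(np.float64(1.0), np.float64(-1.6), np.float64(0.1), np.float64(-0.5))
(np.float64(0.0), np.float64(-0.6), np.float64(0.3), np.float64(-0.3))
(np.float64(-0.8), np.float64(-0.6), np.float64(-0.1), np.float64(2.3))
(np.float64(-1.9), np.float64(-1.2), np.float64(-0.7), np.float64(2.7))
(np.float64(-3.0), np.float64(-0.9), np.float64(-0.1), np.float64(2.2))
(np.float64(-4.0), np.float64(-1.3), np.float64(-0.1), np.float64(2.8))
(np.float64(-5.0), np.float64(-0.7), np.float64(-0.4), np.float64(0.8))
(np.float64(-6.0), np.float64(-0.3), np.float64(0.5), np.float64(2.4))
(np.float64(-7.0), np.float64(0.1), np.float64(0.5), np.float64(1.9))
(np.float64(-8.0), np.float64(-0.1), np.float64(-0.6), np.float64(2.2))
(np.float64(-9.1), np.float64(0.5), np.float64(0.8), np.float64(2.0))
(np.float64(-9.8), np.float64(-0.2), np.float64(-1.6), np.float64(4.1))
(np.float64(-10.6), np.float64(-1.5), np.float64(-0.0), np.float64(6.3))
(np.float64(-11.4), np.float64(-2.1), np.float64(0.4), np.float64(7.4))
('hold', np.float64(-2.1), np.float64(0.1), np.float64(8.1))
t 12.25
```

The force signature is clear: a 2–3 N plateau over about 8 mm of travel, then a rise to 8 N against the stop. Pressing the square box next, then checking.

Run:
```python
from press import *
hover(.528,-.2347,.16); press(.528,-.2347,.071)
p=cams.read_camera("side"); cv2.imwrite("pics/s_side.png",cv2.resize(p["image"][160:370,220:500],(800,600))[:,:,::-1])
```

```text
[ 0.19 -0.56  0.48]
(np.float64(5.0), np.float64(0.1), np.float64(1.2), np.float64(-0.9))
(np.float64(4.0), np.float64(0.1), np.float64(0.3), np.float64(-0.7))
(np.float64(2.9), np.float64(0.5), np.float64(1.5), np.float64(0.5))
(np.float64(1.9), np.float64(0.3), np.float64(1.3), np.float64(-0.3))
(np.float64(0.9), np.float64(-0.3), np.float64(1.1), np.float64(-0.7))
(np.float64(-0.1), np.float64(0.2), np.float64(0.8), np.float64(0.2))
(np.float64(-0.8), np.float64(-0.3), np.float64(0.9), np.float64(1.1))
(np.float64(-1.9), np.float64(-0.7), np.float64(1.4), np.float64(2.4))
(np.float64(-3.0), np.float64(-0.2), np.float64(-0.1), np.float64(2.6))
(np.float64(-4.1), np.float64(-0.7), np.float64(1.5), np.float64(2.1))
(np.float64(-5.0), np.float64(1.1), np.float64(0.8), np.float64(2.3))
(np.float64(-6.1), np.float64(0.1), np.float64(0.4), np.float64(2.1))
(np.float64(-7.1), np.float64(-0.1), np.float64(0.6), np.float64(3.0))
(np.float64(-8.0), np.float64(-0.3), np.float64(0.4), np.float64(1.9))
(np.float64(-9.0), np.float64(1.2), np.float64(1.1), np.float64(2.9))
(np.float64(-9.9), np.float64(-0.2), np.float64(0.8), np.float64(4.2))
(np.float64(-10.7), np.float64(-0.0), np.float64(1.2), np.float64(6.6))
(np.float64(-11.5), np.float64(-0.5), np.float64(0.9), np.float64(8.1))
('hold', np.float64(-0.9), np.float64(0.5), np.float64(7.1))
t 21.3167
```

View pics/s_side.png

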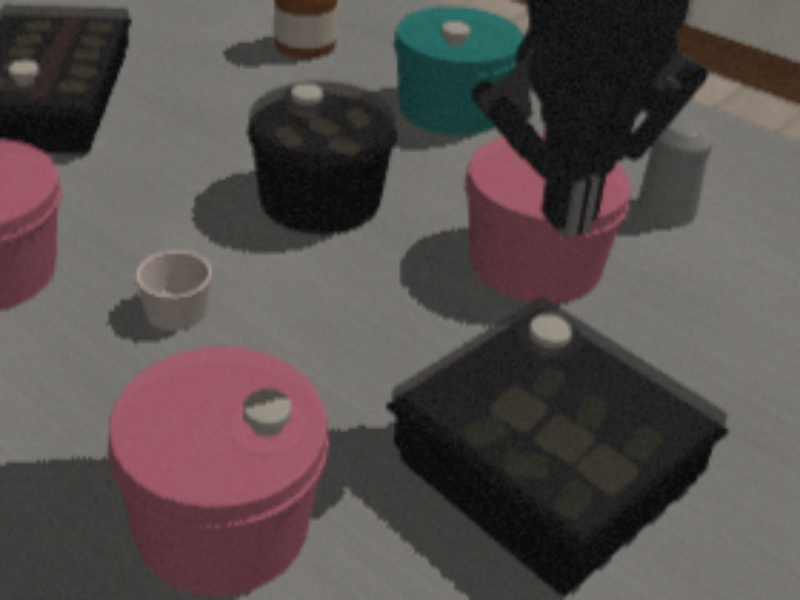

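In the crop, the square plug at (551,331) and the round plug at (307,93) both sit low with their stems hidden, and the boxes are in place. Next is the long box, then retreat and check.

Run:
```python
from press import *
import pickle
from vis import *
hover(.528,-.2347,.17); hover(.487,.2375,.17); press(.487,.2375,.066)
hover(.35,.45,.25)
q0={n:pickle.load(open(f"{n}0.pkl","rb")) for n in("scene","side")}; q={n:cams.read_camera(n) for n in q0}
for n,a,b in(("round",(337,219),(327,191)),("square",(202,206),(413,275)),("long",(431,198),(228,186))):
    A,B=blob(q["scene"],a,9,142),blob(q["side"],b,9,122)
    X=cv2.triangulatePoints(P(q["scene"]),P(q["side"]),A[1],B[1]); print(n,(X[:3]/X[3]).ravel().round(4))
cv2.imwrite("pics/end.png",np.vstack([np.hstack([c["scene"]["image"][130:350,130:530],]) for c in(q0,q)])[:,:,::-1])
print(sensors.get_clock())
```

```text
[ 0.77  0.21 -0.33]
(np.float64(5.0), np.float64(0.4), np.float64(-0.3), np.float64(-0.2))
(np.float64(4.0), np.float64(-1.4), np.float64(0.5), np.float64(0.2))
(np.float64(2.9), np.float64(-1.0), np.float64(-0.6), np.float64(0.6))
(np.float64(1.9), np.float64(-0.4), np.float64(-1.3), np.float64(-0.4))
(np.float64(0.9), np.float64(-0.1), np.float64(0.5), np.float64(-0.6))
(np.float64(-0.1), np.float64(-0.7), np.float64(0.3), np.float64(0.4))
(np.float64(-1.0), np.float64(-0.7), np.float64(-0.3), np.float64(1.5))
(np.float64(-1.8), np.float64(-1.8), np.float64(-0.8), np.float64(3.2))
(np.float64(-2.9), np.float64(-0.3), np.float64(0.7), np.float64(2.6))
(np.float64(-4.0), np.float64(-0.8), np.float64(-0.5), np.float64(3.0))
(np.float64(-5.0), np.float64(-0.1), np.float64(-0.4), np.float64(3.7))
(np.float64(-6.0), np.float64(-0.1), np.float64(0.1), np.float64(3.0))
(np.float64(-7.0), np.float64(0.7), np.float64(1.2), np.float64(2.2))
(np.float64(-8.0), np.float64(0.9), np.float64(-0.3), np.float64(3.1))
(np.float64(-9.0), np.float64(-0.8), np.float64(0.7), np.float64(3.4))
(np.float64(-9.9), np.float64(-0.6), np.float64(-0.1), np.float64(5.8))
(np.float64(-10.7), np.float64(-0.8), np.float64(0.6), np.float64(7.0))
(np.float64(-11.5), np.float64(-1.0), np.float64(-0.3), np.float64(9.1))
('hold', np.float64(-0.9), np.float64(-0.2), np.float64(8.6))
t 31.8167
round [0.5997 0.0316 0.0804]
square [ 0.5274 -0.2348  0.0603]
long [0.4863 0.2392 0.0549]
33.3083
```

View pics/end.png

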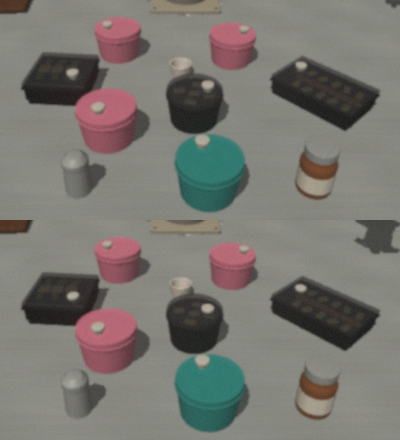

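The before (top) and after (bottom) views match, except that the three black boxes' plugs now sit lower. Triangulated tops dropped 8.2, 8.0 and 7.1 mm with under 1 mm of lateral shift. Handing in.

```bash
python3 -c "
from bench import robot
robot.close_job()"
```

```text
the job is handed in; nothing more can be done
```

I pressed all three vent plugs with the shut fingertips, in order: round tub, square box, long box. I then moved the arm clear and handed the job in, having last read the clock at 33.3 s of the 54 s allowed. The hand-in reports no verdict.

- **Force:** each press showed about 2–3 N over some 8 mm of travel, then a sharp rise at the stop. The highest reading was about 9 N, against the 20 N limit.
- **Plug height:** triangulating the tops before and after gave drops of 8.2 mm (round), 8.0 mm (square) and 7.1 mm (long). All are above the 5.5 mm needed.
- **Disagreement:** the long box's 7.1 mm falls short of the full 8 mm. That is within the scatter of my camera measurements (a few mm) and the 0–1 mm starting offset, and its force trace showed the stop clearly.
- **Surroundings:** the plugs shifted less than 1 mm sideways. In the before and after pictures the boxes, jar, shaker, cup and look-alike tubs all stand as they did. I judged those by eye and did not measure them.

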